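Empty the clay skip

ROBOT

A 6-joint arm with a two-finger parallel gripper is mounted at the origin on a cart in front of the work surface, level with it; the furniture and walls round the work are solid. World frame = base frame: x ahead of the robot, y to its left, z up, the work surface at z = 0. Lengths are in m, angles in rad, forces in N, time in s.
With the tool pointing down it reaches from about 0.275 to 0.85 m from the base axis. Payload 5.2 kg.
Tool frame: the origin (TCP) lies at the very end of the fingers, on their centre line; the grasp point (between the pads) lies robot.tcp_to_grasp behind it (robot.tcp_to_grasp is the distance from the TCP to the grasp point, in m); z points along the fingers, y is the line along which they close (so a half turn about z gives the same grasp; the last joint's range is limited). The gripper opens to 85 mm and grips with 20 to 120 N. Pads are 22 mm wide; open, the fingers measure 114 mm over their backs; the gripper's body (76 mm by 85 mm) begins 54 mm behind the grasp point. The pads swing forward as they close: fully open they stand 13 mm farther back than shut.
Start: joints at [0.998, 0.259, 1.535, -0, 1.348, -0.203], TCP at [0.199, 0.513, 0.231] pointing down, gripper open.
Joint ranges: [-3.14, 3.14], [-0.91, 2.08], [0.19, 2.58], [-1.22, 4.36], [0.22, 2.71], [-3.12, 3.12]. Speed limits (rad/s): [2.57, 2.57, 3.14, 3.14, 3.14, 3.14].

INTERFACE

Orientations are given as a unit quaternion [x, y, z, w].
In Python, from workcell import robot, hand, solve_ik, get_image, job_done, sensors gives the robot as it stands. The module is installed in compiled form; this text tells all that it offers. Calls block until the motion is done:
- robot.reach(position, orientation): joint-space move of the TCP to a pose.
- robot.move_l(position, frame=None, max_speed=0.15, f_stop=None): straight line of the TCP; frame=None keeps the orientation; max_speed is the mean speed in m/s. With f_stop (N) it stops when the force on the tool has changed by that much, and returns True; else False.
- robot.move_j(angles): joint-space move.
- hand.move_gripper(opening, strength=None): opening from 0.0 (shut) to 1.0 (fully open); strength is the grip in N (None keeps the last); returns when the fingers have stopped.
- robot.pause(seconds).
- solve_ik(position, orientation): joint angles nearest the present ones, or None.
- get_image(name): name is "side" or "top"; returns a dict with "pixels" (480x640x3 uint8, blue, green, red), "fx", "fy", "cx", "cy" (pixels), "R" (3x3) and "t" (3): a world point X has camera coordinates R X + t. Camera axes: x right, y down, z forward; pixel columns grow to the right and rows downward; lengths in m; the calibration is good to about 2 mm. A picture is of the moment at which its call begins. There is no depth.
A pose or a line that the arm cannot do raises robot.PlanningError and nothing moves.
- job_done(): hands the job in; it is judged then, once.
Readings, each from a call of its own:
- sensors.read_time(): time.
- sensors.read_joint_pos(): joint angles.
- sensors.read_joint_vel(): joint speeds.
- sensors.read_tau(): joint torques, N m.
- sensors.read_eef_pos(): TCP position.
- sensors.read_tcp_rot(): TCP orientation.
- sensors.read_contact_force(): force on the tool from outside, world axes, zero at the start.
- sensors.read_moment(): the same for the moment, N m.
- sensors.read_width(): opening from 0.0 (shut) to 1.0 (fully open).
- sensors.read_finger_force(): force on a finger pad.
Only numpy, scipy, OpenCV 4.12 (cv2) and the standard library are available. Lean on these libraries where they do the work, as an engineer would, in place of code of your own. Each camera call takes 0.05 s, during which the arm holds its last target. There are 200 camera calls.

TASK

Push the blue tipping skip that holds the two clay scraps over past its balance point, all the way, so that the scraps drop into the catch tray below it, then ease it gently back upright onto its rest without letting it slam. Leave the yellow skip with the wooden plugs alone.

Things in the scene. Friction and masses are not known exactly. Their poses are not given: they have to be found in the camera images.
- clay_stand: Fixed steel stand of the BLUE skip. Origin: on the table top straight below the hinge; z up, x = horizontal direction in which the skip tips (away from the robot), y along the hinge. Hinge axis 95 mm above the origin. Grey catch tray, part of the stand: inside x -32 to 112, y -40 to 40, floor 9 and rim 32 mm above the table. A like stand with a YELLOW skip is beside it, 150 mm or more off.
- clay_skip (a joint): Tip angle of the blue sheet-metal skip (74 mm wide, 0.45 kg): 0 = upright on its rest, as at the start; 1.65 rad = fully tipped to +x, on its stop. Its weight holds it upright (about 2 N at the bar starts it); past its balance point at about 0.9 it falls over and stays tipped. Brought back past that point it falls onto its rest and slams unless held back. Hinge nearly free.
- clay_bar (a point): Middle of the blue skip's black handle bar: 12 mm diameter, along the hinge, 70 mm long between two end arms; fingers may reach down either side of it from above. It is fixed to the skip and circles the hinge at 105 mm radius: 74 mm behind (-x) and 74 mm above the hinge when upright, over the top, to 80 mm in front and 68 mm above it when fully tipped.
- twist_center (a point): Centre of the folded strip of clay, brown, 19 x 51 x 14 mm, about 30 g, lying in the blue skip.
- offcut_center (a point): Centre of the small clay offcut, brown, 22 x 16 x 8 mm, about 15 g, lying in the blue skip.
- plug_skip (a joint): Tip angle of the yellow skip, same values; starts at 0 and is to stay there.
There are look-alikes about, which are no part of the job. Leave any green look-alike of the part that bears twist_center alone.

How it is judged:
On the way:
1. the blue skip is tipped fully over (at least 1.5 rad) (value of joint clay_skip above 1.5 rad), for 0.2 s.
At the end, for the whole second after the job is handed in: The blue skip is back upright on its rest (within 0.1 rad) and left to itself, both clay scraps lie in the catch tray of its stand (centres within the tray's walls and less than 45 mm above the table), and the yellow skip is upright (within 0.1 rad) (value of joint each of clay_skip, plug_skip below 0.1 rad and x of twist_center in the frame of clay_stand between -0.035 and 0.115 m and y of twist_center in the frame of clay_stand between -0.043 and 0.043 m and z of each of twist_center, offcut_center in the frame of clay_stand below 0.045 m and x of offcut_center in the frame of clay_stand between -0.035 and 0.115 m and y of offcut_center in the frame of clay_stand between -0.043 and 0.043 m); the robot touches nothing.
It fails at once if the blue skip slams back: it reaches the last 0.15 rad before its rest turning back faster than 3.3 rad/s (as when let go from more than about 0.2 rad) (value of joint clay_skip below 0.15 rad and velocity of joint clay_skip below -3.3 rad/s).
It fails at once if the yellow skip is tipped by more than 0.2 rad (value of joint plug_skip above 0.2 rad).
It also fails if it takes over 42 s, if anything falls off the work surface, if the arm or the gripper's body presses on something with over 40 N, if the wrist force passes 120 N, or if a joint passes its speed limit or range.

## Working session

There is one attempt and no reset: what is moved stays moved. The work goes in short steps, each a Python script; the robot and the scene stay as the last script left them, time stands still between calls to the robot, and variables do not carry over. Pictures are saved under pics/ and viewed, at most 10 in all, crops included, and the job is handed in when it is done.

```bash
mkdir -p pics
python3 - <<'E'
from workcell import *
import cv2,numpy as np
for n in("top","side"):
    d=get_image(n); cv2.imwrite(f"pics/{n}0.png",d["pixels"]); np.savez(f"pics/{n}0.npz",**d)
    print(n,d["fx"],d["cx"],d["cy"],(-np.array(d["R"]).T@d["t"]).round(3),np.array(d["R"]).round(3).tolist())
print(robot.tcp_to_grasp,sensors.read_time(),sensors.read_tcp_rot(),sensors.read_width())
E
```

```text
top 562.6136381006299 326.4565509355255 243.61768716683898 [0.454 0.204 1.012] [[-0.018, -0.999, -0.034], [-0.991, 0.022, -0.135], [0.136, 0.031, -0.99]]
side 482.23063683552664 325.91779048053337 234.41683945582642 [ 0.211 -0.309  0.69 ] [[0.809, -0.587, -0.018], [-0.402, -0.531, -0.746], [0.429, 0.611, -0.665]]
0.0187 0.1 [ 1.83856456e-01  9.82952776e-01 -7.45137745e-04 -2.96218325e-04] 0.9989918729787127
```

View pics/top0.png

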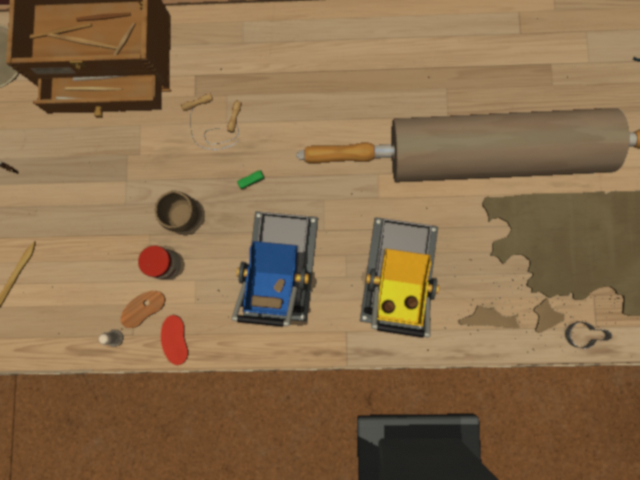

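View pics/side0.png

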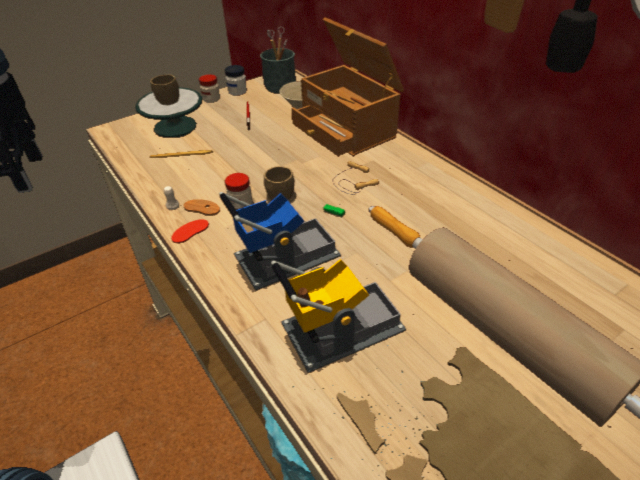

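The top view shows the blue skip at about (275,275) with two brown scraps, the yellow skip at (405,285), and a small green clay look-alike at (250,180). The side view has blue at (268,225) and yellow at (328,295). The blue one holding the scraps is the target, and I'll confirm that in a crop.

Run:
```python
import cv2,numpy as np
a=cv2.imread("pics/top0.png")[200:335,220:330]; b=cv2.imread("pics/side0.png")[180:295,210:350]
a=cv2.resize(a,None,fx=4,fy=4,interpolation=cv2.INTER_CUBIC); b=cv2.resize(b,None,fx=2.5,fy=2.5,interpolation=cv2.INTER_CUBIC)
h=np.zeros((540,440+350,3),np.uint8); h[:540,:440]=a; h[:b.shape[0],440:440+b.shape[1]]=b
cv2.imwrite("pics/crop0.png",h)
def bl(f,lo,hi,roi):
    im=cv2.imread(f); m=cv2.inRange(cv2.cvtColor(im,cv2.COLOR_BGR2HSV),lo,hi); k=np.zeros_like(m); x0,y0,x1,y1=roi; k[y0:y1,x0:x1]=255
    n,l,s,c=cv2.connectedComponentsWithStats(m&k)
    print(f,[(s[i].tolist(),c[i].round(1).tolist()) for i in range(1,n) if s[i,4]>12])
bl("pics/top0.png",(12,150,120),(22,255,255),(225,255,325,300))
bl("pics/side0.png",(12,150,120),(22,255,255),(215,190,340,285))
bl("pics/top0.png",(100,120,40),(125,255,255),(225,200,325,330))
```

```text
pics/top0.png [([295, 275, 5, 6, 20], [297.2, 277.8]), ([305, 275, 3, 8, 23], [306.0, 278.3])]
pics/side0.png [([215, 203, 5, 10, 34], [216.5, 207.9]), ([280, 237, 8, 6, 23], [283.4, 239.1]), ([323, 261, 17, 13, 41], [330.7, 267.0]), ([289, 267, 35, 13, 63], [305.3, 273.6]), ([325, 272, 15, 13, 39], [332.3, 278.6])]
pics/top0.png [([243, 242, 54, 73, 2695], [269.9, 274.3])]
```

View pics/crop0.png

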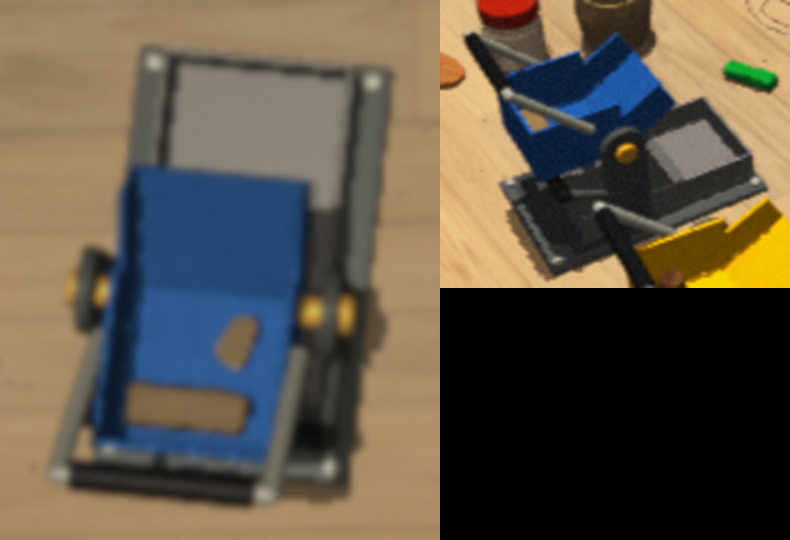

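The crop confirms it: the blue skip holds two brown scraps at top px (267,302) and (279,285). The bar ends are at top px (234.5,318) and (286,323), and side px (223,195) and (237,217).

```bash
cat > geo.py <<'E'
import numpy as np
def cam(n,f=None):
    return np.load(f or f"pics/{n}0.npz")
def ray(d,p):
    v=np.array([(p[0]-d["cx"])/d["fx"],(p[1]-d["cy"])/d["fy"],1]); return -d["R"].T@d["t"], d["R"].T@v
def onz(d,p,z):
    o,v=ray(d,p); return o+v*(z-o[2])/v[2]
def tri(d1,p1,d2,p2):
    o1,v1=ray(d1,p1);o2,v2=ray(d2,p2)
    s=np.linalg.lstsq(np.c_[v1,-v2],o2-o1,rcond=None)[0]; a=o1+s[0]*v1;b=o2+s[1]*v2
    return (a+b)/2,np.linalg.norm(a-b)
E
python3 - <<'E'
from geo import *
T,S=cam("top"),cam("side")
f=lambda u,v:(220+u/4,200+v/4); g=lambda u,v:(210+(u-440)/2.5,180+v/2.5)
np.set_printoptions(precision=4,suppress=True)
L=onz(T,f(58,473),.169);R=onz(T,f(265,493),.169);M=(L+R)/2
print("bar",L,R,M,np.linalg.norm(L-R)); 
for a,b in((f(58,473),g(472,38)),(f(265,493),g(507,93))): print("tri",tri(T,a,S,b))
print("knobR",tri(T,f(345,314),S,g(626,153)))
a,b=onz(T,f(93,290),.095),onz(T,f(330,314),.095); H=(a+b)/2; print("hinge",a,b,H)
c=[onz(T,f(*p),.006) for p in((153,62),(372,82),(330,468))]; print("corners",*c)
for n,v in(("bar",L-R),("hinge",a-b),("corn12",c[0]-c[1])): print(n,np.degrees(np.arctan2(-v[0],v[1])))
v=c[1]-c[2]; print("corn23",np.degrees(np.arctan2(v[1],v[0])))
print("offset bar-hinge",M-H)
E
```

```text
bar [0.4595 0.3706 0.169 ] [0.4507 0.2931 0.169 ] [0.4551 0.3319 0.169 ] 0.07796592848823065
tri (array([0.4609, 0.3703, 0.167 ]), np.float64(0.0031588269937904583))
tri (array([0.4507, 0.2928, 0.172 ]), np.float64(0.0001258456977798484))
knobR (array([0.5225, 0.2674, 0.0958]), np.float64(0.0006204653832259243))
hinge [0.5342 0.3711 0.095 ] [0.5224 0.2737 0.095 ] [0.5283 0.3224 0.095 ]
corners [0.6458 0.36   0.006 ] [0.6341 0.2601 0.006 ] [0.4606 0.2813 0.006 ]
bar -6.447398803876773
hinge -6.928480848431516
corn12 -6.646219659804648
corn23 -6.962701160620534
offset bar-hinge [-0.0732  0.0095  0.074 ]
```

The geometry agrees with the description: the bar comes out at z ≈ 0.17, 74 mm behind the hinge, with a stand yaw of −6.8°. I'll cage the bar loosely between vertical fingers, so the skip is held in both directions.

```bash
cat >> geo.py <<'E'
from scipy.spatial.transform import Rotation as Ro
yaw=np.radians(-6.8); H=np.array([.5285,.3225,.095]); X=np.array([np.cos(yaw),np.sin(yaw),0]); Z=np.array([0,0,1.])
def quat(s): y=s*X; z=-Z; return Ro.from_matrix(np.c_[np.cross(y,z),y,z]).as_quat()
def tcp(th,dz=-.020,dx=0): a=np.radians(135)-th; return H+X*(.105*np.cos(a)+dx)+Z*(.105*np.sin(a)+dz)
E
python3 - <<'E'
from geo import *; from workcell import *; import cv2
np.set_printoptions(precision=3,suppress=True)
best=None
for s in(1,-1):
    q=quat(s)
    js=[solve_ik(tcp(t),q) for t in np.linspace(0,1.65,5)]
    print(s,[None if j is None else np.array(j) for j in js])
    if all(j is not None for j in js) and (best is None or abs(js[0][5])<best[0]): best=(abs(js[0][5]),s)
q=quat(best[1]); print("use",best)
robot.reach(tcp(0,.085),q)
hand.move_gripper(0.35,20); print("w",sensors.read_width())
print("stop",robot.move_l(tcp(0),max_speed=.06,f_stop=4),sensors.read_eef_pos(),tcp(0),sensors.read_contact_force(),sensors.read_time())
for i,(n,(x,y,w,h)) in enumerate({"top":(200,180,200,160),"side":(180,120,180,180)}.items()):
    p=get_image(n)["pixels"][y:y+h,x:x+w]; p=cv2.resize(p,(400,int(400*h/w)),interpolation=cv2.INTER_CUBIC)
    A=p if i==0 else np.hstack([np.vstack([A,np.zeros((400-A.shape[0],400,3),np.uint8)]),p])
cv2.imwrite("pics/cage.png",A)
E
```

```text
1 [array([ 0.431,  0.348,  1.621, -0.   ,  1.173,  0.55 ]), array([ 0.399,  0.372,  1.522, -0.   ,  1.247,  0.518]), array([ 0.365,  0.423,  1.426, -0.   ,  1.293,  0.483]), array([ 0.335,  0.489,  1.347, -0.   ,  1.306,  0.454]), array([ 0.313,  0.558,  1.298, -0.   ,  1.285,  0.431])]
-1 [array([ 0.431,  0.348,  1.621, -0.   ,  1.173, -2.592]), array([ 0.399,  0.372,  1.522, -0.   ,  1.247, -2.624]), array([ 0.365,  0.423,  1.426, -0.   ,  1.293, -2.658]), array([ 0.335,  0.489,  1.347, -0.   ,  1.306, -2.688]), array([ 0.313,  0.558,  1.298, -0.   ,  1.285, -2.71 ])]
use (np.float64(0.5500409936760766), 1)
w 0.34649442117281615
stop False [0.455 0.331 0.15 ] [0.455 0.331 0.149] [ 0.378 -0.242 -0.736] 3.775
```

View pics/cage.png

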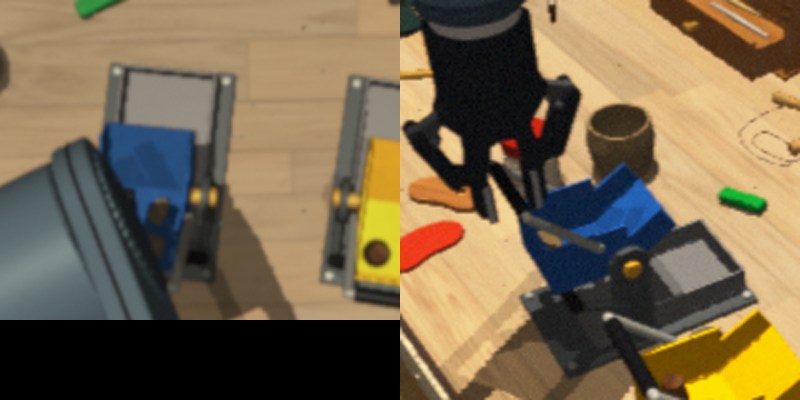

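The cage crop shows the bar at about (510,190) between the two fingers, with the skip undisturbed. Next: tighten the cage and tip along the arc.

Run:
```python
from geo import *; from workcell import *; import cv2
np.set_printoptions(precision=2,suppress=True)
hand.move_gripper(0.25,20); print("w",sensors.read_width(),sensors.read_contact_force())
for th in np.linspace(0,1.65,8)[1:]:
    st=robot.move_l(tcp(th,dx=.004 if th>1.6 else 0),max_speed=.06,f_stop=20)
    print(round(th,2),st,sensors.read_contact_force(),round(sensors.read_time(),2))
    if st: break
robot.pause(.4)
for i,(n,(x,y,w,h)) in enumerate({"top":(200,180,200,160),"side":(180,120,180,180)}.items()):
    p=get_image(n)["pixels"][y:y+h,x:x+w]; p=cv2.resize(p,(400,int(400*h/w)),interpolation=cv2.INTER_CUBIC)
    A=p if i==0 else np.hstack([np.vstack([A,np.zeros((400-A.shape[0],400,3),np.uint8)]),p])
cv2.imwrite("pics/tip.png",A)
```

```text
w 0.24848697838361353 [-0.66 -0.46  0.61]
0.24 False [-5.28  0.48  3.46] 4.68
0.47 False [-0.81  1.32  0.83] 5.24
0.71 False [-0.13  0.51  0.54] 5.8
0.94 False [ 0.41  0.61 -0.14] 6.36
1.18 False [ 1.6  -0.62  1.75] 6.92
1.41 False [ 1.37  0.07 -0.2 ] 7.47
1.65 False [ 0.57 -0.43  0.28] 8.09
```

View pics/tip.png

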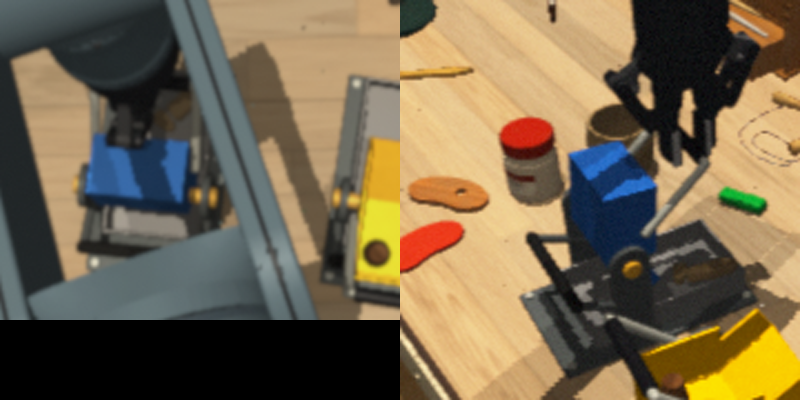

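The skip is over, and a clay piece lies in the tray at crop (705,268). I'll push lightly until it meets its stop, to be sure of over 1.5 rad, and then look into the tray.

Run:
```python
from geo import *; from workcell import *; import cv2
np.set_printoptions(precision=2,suppress=True)
st=robot.move_l(tcp(1.65,dx=.012),max_speed=.03,f_stop=6)
print(st,sensors.read_contact_force(),(np.array(sensors.read_eef_pos())-H)@X)
robot.pause(.5)
t=get_image("top")["pixels"]; s=get_image("side")["pixels"]
t=cv2.resize(t[200:320,220:320],(400,480),interpolation=cv2.INTER_CUBIC); s=cv2.resize(s[180:280,230:330],(400,400),interpolation=cv2.INTER_CUBIC)
cv2.imwrite("pics/tip2.png",np.clip(1.6*np.hstack([t,np.vstack([s,np.zeros((80,400,3))])]),0,255).astype(np.uint8)); print(sensors.read_time())
```

```text
True [ 0.54  0.91 -0.55] 0.08498515718818046
9.4083
```

View pics/tip2.png

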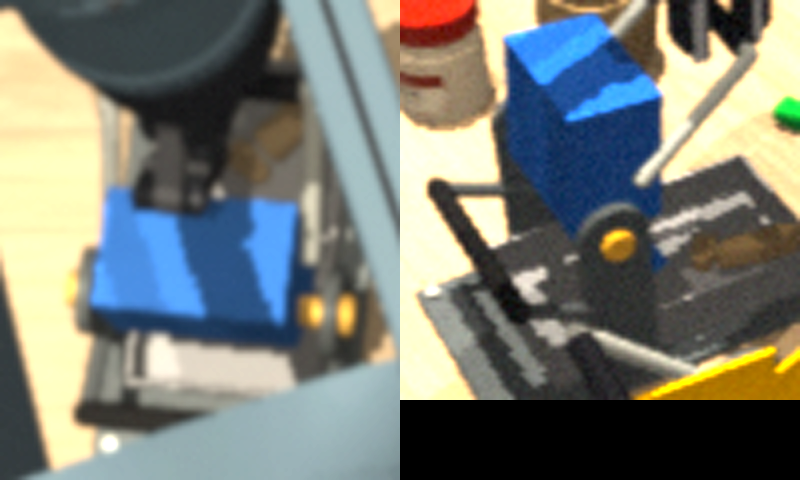

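Both scraps are in the tray (crop (248,160) and (280,130)) and the skip is on its stop. Now I'll ease it back, still caged.

Run:
```python
from geo import *; from workcell import *; import cv2
np.set_printoptions(precision=2,suppress=True)
for th in np.linspace(1.65,0,9):
    st=robot.move_l(tcp(th),max_speed=.05 if th>.5 else .03,f_stop=20)
    print(round(th,2),st,sensors.read_contact_force(),round(sensors.read_time(),2))
    if st: break
else:
    robot.pause(.3); hand.move_gripper(.35); print(sensors.read_contact_force())
    robot.move_l(tcp(0,.09),max_speed=.06)
    robot.reach([.25,.5,.30],quat(1)); robot.pause(.3)
    for n in("top","side"):
        d=get_image(n); np.savez(f"pics/{n}1.npz",**d)
    t=np.load("pics/top1.npz")["pixels"]; s=np.load("pics/side1.npz")["pixels"]
    cv2.imwrite("pics/end.png",np.hstack([cv2.resize(t[200:335,220:330],(391,480)),cv2.resize(s[180:300,220:320],(400,480))])); print(sensors.read_time())
```

```text
1.65 False [0.05 0.17 0.04] 9.66
1.44 False [ 2.49 -0.82  1.55] 10.24
1.24 False [ 1.07 -0.16  0.89] 10.82
1.03 False [ 0.63 -0.13 -0.35] 11.41
0.82 False [ 0.32 -1.08 -0.25] 11.99
0.62 False [-1.62 -0.48  0.08] 12.57
0.41 False [-1.44 -0.01  0.27] 13.44
0.21 False [-2.79 -0.59  0.48] 14.31
0.0 False [-0.91  0.54  0.76] 15.18
[ 0.45 -0.09 -1.37]
19.15
```

View pics/end.png

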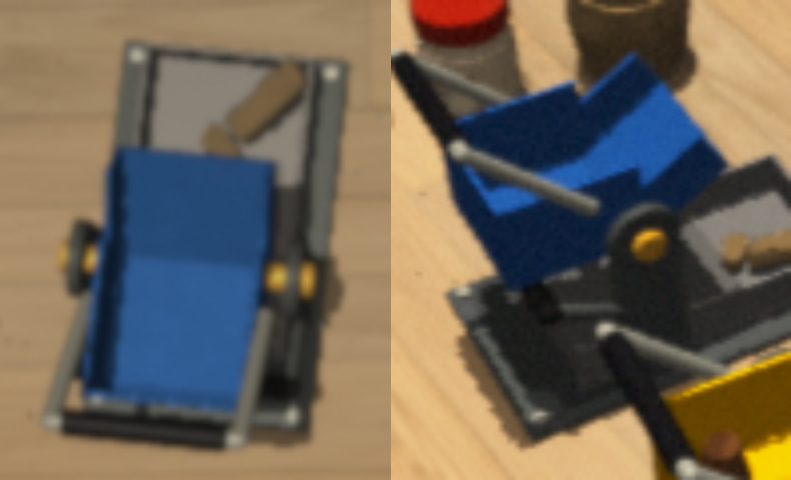

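The skip is upright and empty, and both scraps lie in the tray (crop (265,103) and (222,138)). The arm is clear and the yellow skip hasn't moved.

```bash
python3 -c "
from workcell import *
print(job_done())"
```

```text
the job is handed in; nothing more can be done
None
```

The job is handed in: I tipped the blue skip fully over, both clay scraps dropped into its catch tray, and I eased it back onto its rest with the bar held between the fingers; the yellow skip was not touched, and the last pictures at 19 s showed all this (no verdict was returned).

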